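# Raise the cutting punch of a disc cutter and hold it

### The job

I want to feed a strip of sheet metal into this jeweller's disc cutter: pull the comb-shaped lock plate by its post all the way out of the way, then draw the punch with the thick head straight up by about 28 mm, so that its foot is above the sheet slot but still well inside the guide plate. Draw it in line with its bore, never forcing it or pulling it out altogether, and finish while still gripping it at that height. Leave the slim punch down and the things around the cutter where they are.

Things in the scene. Friction and masses are not known exactly. Their poses are not given: they have to be found in the camera images.
- block: Disc cutter, bolted down. Base 130 x 150 x 8 mm; die plate 90 x 110 to height 24; open sheet slot 24 to 32; guide plate 32 to 66; side rails to 87 (along the edges y = +-51). Two upright 15 mm bores through the plates at x = 0, y = +26 and -26 mm. Origin: centre of the underside, on the bench (heights are from there); z up, x away from the lock post's side, roughly away from the robot.
- lock (a joint): Slide of the flat aluminium comb plate (heights 76 to 82 mm) that locks the punches: its prongs lie over their collars. 0 = fully in, locked (starts within 5 mm of it); 0.032 m = fully out, at its stop; it moves along the disc cutter's -x. Clear of the collars from about 0.022. Friction about 2 N; stays where it is left.
- lock_post (a point): Centre of the upright round dark steel post on the lock plate, half-way up: 14 mm in diameter, 40 mm tall, heights 82 to 122 mm. It starts about 53 mm from the disc cutter's centre on its -x side, and moves with the plate.
- cutter_head (a point): Centre of the cutting punch's thick head, to be gripped here: 26 mm in diameter, 32 mm tall, its top at height 126 when down. Loose steel punch, 0.2 to 0.35 kg: shank 14 mm, a collar (26 mm, 8 thick) resting on the guide plate when down, 20 mm of bare shank between collar and head. It stands in either bore. z up along the punch.
- cutter_foot (a point): Centre of the lower end of the cutting punch's shank, 96 mm below the centre of its head; when down it is 14 mm above the disc cutter's underside, in the die plate; it is level with the top of the sheet slot at 32 mm. z along the punch, upwards.
- slim_top (a point): Near the top of the slim punch in the other bore: plain 14 mm steel shank without a head, the same collar, its top 118 mm above the bench; this point lies 14 mm below the top.
- bench_block: Loose square steel bench block 90 x 90 x 20 mm lying on the bench, origin at the centre of its underside. Bystander.
- notebook: Closed notebook 170 x 130 x 18 mm with a pencil on it, origin at the centre of its underside. Bystander.
- hammer: Small hammer lying on the bench, 240 mm long, beyond the disc cutter. Bystander.
Mind the look-alikes: they are no part of the job. What is shaped like the part that bears cutter_head but brown is not meant.

How it is judged (in metres and radians):
On the way:
1. the lock plate is pulled out, clear of the collars, the cutting punch still down (value of joint lock above 0.026 m and z of cutter_foot in the frame of block below 0.02 m), for 0.2 s.
At the end, for the whole second after the job is handed in: The cutting punch is held by the fingers (over 3 N), at rest, its foot 34 to 50 mm above the disc cutter's underside (raised 20 to 36 mm), within 3 mm of its bore's axis and within 0.06 rad of its direction, pressing on the disc cutter with under 12 N; the lock plate is at least 26 mm out (z of cutter_foot in the frame of block between 0.034 and 0.05 m and x of cutter_foot in the frame of block between -0.003 and 0.003 m and (y of cutter_foot in the frame of block between 0.023 and 0.029 m or y of cutter_foot in the frame of block between -0.029 and -0.023 m) and angle between the z axis of cutter_foot and the z axis of block, either way round below 0.06 rad and value of joint lock above 0.026 m and contact force between cutter and the fingers above 3 N and contact force between cutter and block below 12 N and linear speed of cutter below 0.01 m/s); the arm keeps its last pose, push and grip.
It fails at once if the cutting punch pulled out of the guide plate (z of cutter_foot in the frame of block above 0.062 m).
It fails at once if the cutting punch forced hard against the bore or the lock (contact force between cutter and block above 40 N).
It fails at once if the slim punch lifted (distance of slim_top from where it was at the start of the episode above 0.01 m).
It fails at once if a bystander moved (distance of any of bench_block, notebook, hammer from where it was at the start of the episode above 0.02 m).
It also fails if it takes over 45 s, if anything falls off the work surface, if the arm or the gripper's body presses on something with over 40 N, if the wrist force passes 120 N, or if a joint passes its speed limit or range.

### The arm

A 7-joint arm with a two-finger parallel gripper is mounted at the origin on the work surface. World frame = base frame: x ahead of the robot, y to its left, z up, the work surface at z = 0. Lengths are in m, angles in degrees, forces in N, time in s.
With the tool pointing down it reaches from about 0.425 to 0.875 m from the base axis. Payload 4.7 kg.
Tool frame: the origin (TCP) lies on the front face of the gripper's body, between the roots of the fingers; the fingertips stand 70 mm ahead of it and the grasp point (between the pads) lies 51 mm ahead of it; z points along the fingers, x is the direction in which the jaws open and shut, and the axes are right-handed (so a half turn about z gives the same grasp; the last joint's range is limited). The gripper opens to 87 mm and grips with 3 to 60 N. Pads are 19 mm wide; open, the fingers measure 117 mm over their backs; the gripper's body (75 mm by 190 mm) begins 51 mm behind the grasp point.
Start: joints at [65.151, 18.392, -4.016, 83.108, 1.295, 78.541, -3.26], TCP at [0.281, -0.586, 0.292] pointing down, gripper open.
Joint ranges: [-163.93, 163.93], [-17.29, 119.83], [-79.2, 71.16], [3.27, 140.29], [-89.18, 269.18], [5.43, 117.66], [-154.24, 154.24]. Speed limits (degrees/s): [147.25, 147.25, 180, 180, 180, 180, 180].

### API

Orientations are given as [roll, pitch, yaw] about the fixed x, y, z axes, in that order (R = Rz(yaw) Ry(pitch) Rx(roll)).
In Python, from cell import * gives the robot as it stands. The module is installed in compiled form; this text tells all that it offers.
- The arm moves only by the shell command python3 -m crank 'ROWS' [FORCE]. ROWS is JSON, a list of rows, each a list of 7 numbers: the finger opening in mm, from 0 to 87, then the shift along the world's x, y, z in mm, then the turn, a rotation vector about the world's x, y, z in degrees. In form: [[gripper, dx, dy, dz, wx, wy, wz], ...]. A call has 1 to 8 rows; each row is the pose to reach, as a shift and turn from the pose measured when the call began; what a row does not reach only later rows make up. A row lasts 1/10 s, in which the tool goes at most 50 mm and 8.59 degrees, less where a joint would pass 70% of its speed; a pose out of reach is approached as far as the arm can. A call with a gripper value outside its range is refused whole. The fingers move at their own pace and stop on an object; FORCE is the grip in N (left out, the last holds). Time passes only in rows, so rows that repeat a pose let the fingers close. It gives the time, the measured TCP pose, the force and the opening at its end, in the units of the state.
- get_obs(): the state, without advancing time (a new reading comes with each control period).
- read_camera(name): name is "scene" or "top" or "wrist"; returns a dict with "img" (384x512x3 uint8, red, green, blue), "K" (3x3 intrinsics, pixels), "cam_to_world" (4x4, takes a point from camera to world coordinates). Camera axes: x right, y down, z forward; pixel columns grow to the right and rows downward; lengths in m; the calibration is good to about 2 mm. A picture is of the moment at which its call begins. There is no depth.
- sign_off(): hands the job in, once; it reports no verdict.
The state is a dict: "time_s": time; "qpos": joint angles; "joint_velocities": joint speeds; "effort": joint torques, N m; "tool_pos": TCP position; "tool_rot": TCP orientation; "force": force on the tool from outside, world axes, zero at the start; "wrist_torque": the same for the moment, N m; "grip_width": finger opening in m.
Only numpy, scipy, OpenCV 4.12 (cv2) and the standard library are available. Lean on these libraries where they do the work, as an engineer would, in place of code of your own. Each camera call takes 0.05 s, during which the arm holds its last target.

## Working session

There is one attempt and no reset: what is moved stays moved. The work goes in short steps, Python scripts to look and compute and a shell command to move; the robot and the scene stay as the last step left them, time stands still between calls to the robot, and variables do not carry over. Pictures are saved under pics/ and viewed, and the job is handed in when it is done.

```bash
mkdir -p pics; python3 - <<'E'
from cell import *
import cv2
o=get_obs();print(o)
for n in ["scene","top","wrist"]:
    r=read_camera(n);cv2.imwrite(f"pics/{n}0.png",r["img"][:,:,::-1]);print(n,r["K"].round(1).tolist(),r["cam_to_world"].round(3).tolist())
E
```

```text
{'time_s': 0.0, 'qpos': array([65.15082509, 18.43832722, -4.01333747, 83.17653729,  1.29707756,
       78.54114116, -3.25895302]), 'joint_velocities': array([ 0.02158325, -0.03095735, -0.0691172 ,  0.05757286,  0.07058426,
       -0.02663807, -0.04893339]), 'effort': array([-6.21227045e-04, -4.91287494e+01, -4.03957972e-01, -3.12530351e+01,
       -6.37532445e-02,  4.37817222e-02,  1.97196414e-04]), 'tool_pos': array([ 0.28118077, -0.58555384,  0.29115508]), 'tool_rot': array([ 1.79991397e+02,  1.10653181e-01, -6.43416680e+01]), 'force': array([ 0.42772809,  0.4909549 , -0.0270243 ]), 'wrist_torque': array([ 0.01510147, -0.00047535,  0.01659216]), 'grip_width': 0.08740635017083256}
scene [[438.2, 0.0, 259.5], [0.0, 438.2, 187.5], [0.0, 0.0, 1.0]] [[-0.155, 0.759, -0.632, 1.336], [0.988, 0.131, -0.085, 0.078], [0.019, -0.638, -0.77, 0.903], [0.0, 0.0, 0.0, 1.0]]
top [[427.9, 0.0, 254.9], [0.0, 427.9, 183.1], [0.0, 0.0, 1.0]] [[-0.022, -0.986, 0.164, 0.43], [-1.0, 0.021, -0.004, -0.001], [0.0, -0.164, -0.987, 1.403], [0.0, 0.0, 0.0, 1.0]]
wrist [[299.2, 0.0, 252.7], [0.0, 299.2, 187.7], [0.0, 0.0, 1.0]] [[0.433, -0.859, -0.275, 0.357], [-0.902, -0.413, -0.129, -0.549], [-0.003, 0.304, -0.953, 0.384], [0.0, 0.0, 0.0, 1.0]]
```

View pics/scene0.png

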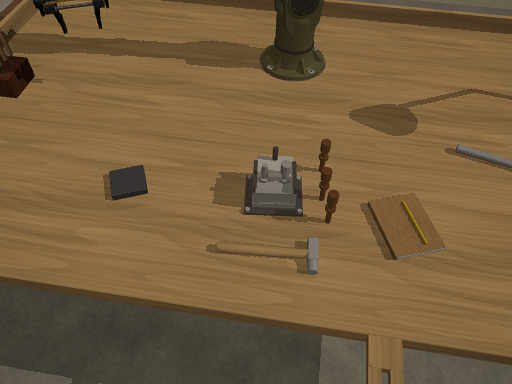

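View pics/top0.png

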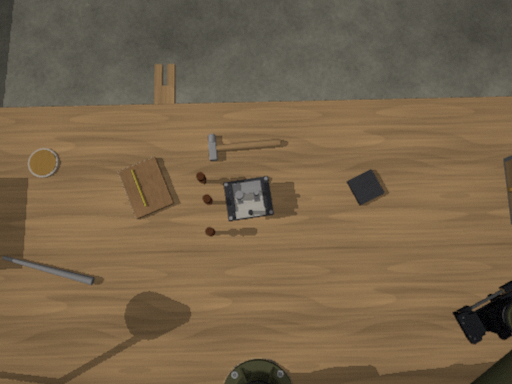

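View pics/wrist0.png

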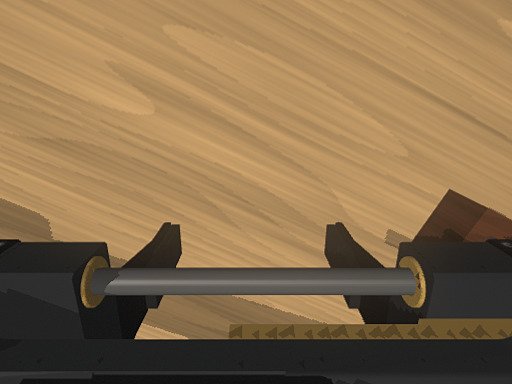

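The scene view shows the cutter at about (273,185), with the brown look-alikes to its right (325–332, 150–210). In the top view the cutter is at (249,199), the bench block at (366,187) and the hammer at (245,146). I'll zoom in next.

```bash
python3 - <<'E'
import cv2
a=cv2.imread("pics/scene0.png")[135:225,230:350];b=cv2.imread("pics/top0.png")[165:235,190:290]
cv2.imwrite("pics/zs.png",cv2.resize(a,None,fx=6,fy=6,interpolation=cv2.INTER_CUBIC))
cv2.imwrite("pics/zt.png",cv2.resize(b,None,fx=8,fy=8,interpolation=cv2.INTER_CUBIC))
E
```

```text
(no output)
```

View pics/zs.png

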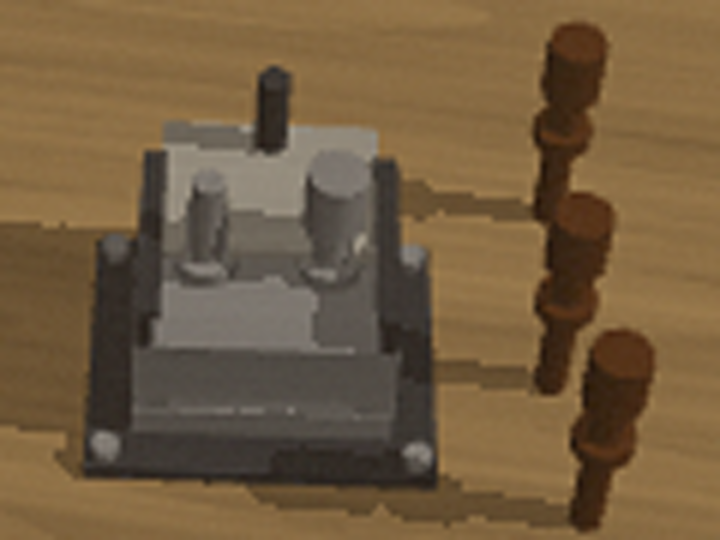

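View pics/zt.png

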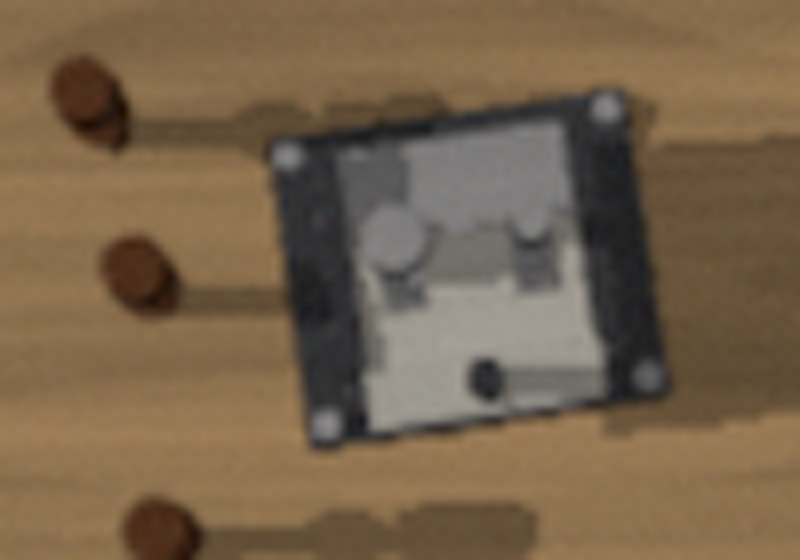

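The zoom puts the thick head in the left bore (block +y) at zoom pixel (392,235) and the post at (486,375). The slim punch is on the right. The block's x axis points up in the picture, tilted by a few degrees.

```bash
cat > h.py <<'E'
import numpy as np
from cell import *
def ray(r,u,v):
    T=np.array(r["cam_to_world"]);K=np.array(r["K"])
    d=T[:3,:3]@np.linalg.solve(K,[u,v,1.]);return T[:3,3],d
def onz(r,u,v,z):
    o,d=ray(r,u,v);return o+d*(z-o[2])/d[2]
def proj(r,p):
    T=np.array(r["cam_to_world"]);c=T[:3,:3].T@(np.array(p)-T[:3,3]);q=np.array(r["K"])@c;return q[:2]/q[2]
def tri(a,b):
    A=0;y=0
    for o,d in(a,b):
        d=d/np.linalg.norm(d);P=np.eye(3)-np.outer(d,d);A=A+P;y=y+P@o
    return np.linalg.solve(A,y)
E
python3 - <<'E'
from h import *
t=read_camera("top");s=read_camera("scene")
T=lambda X,Y:((X+.5)/8-.5+190,(Y+.5)/8-.5+165)
S=lambda X,Y:((X+.5)/6-.5+230,(Y+.5)/6-.5+135)
f=lambda p:(p*1000).round(1)
bt=[T(288,155),T(607,107),T(649,376),T(326,424)];P=[onz(t,*p,.011) for p in bt]
c=sum(P)/4;print("bolts",[f(p) for p in P],"c",f(c))
ax=(P[0]+P[1]-P[2]-P[3]);print("yaw top",np.degrees(np.arctan2(ax[1],ax[0])), [f(np.linalg.norm(P[i]-P[(i+1)%4])) for i in range(4)])
bs=[S(418,456),S(105,444),S(114,247),S(412,257)];Q=[onz(s,*p,.011) for p in bs]
print("scene c",f(sum(Q)/4));ax=(Q[0]+Q[1]-Q[2]-Q[3]);print("yaw",np.degrees(np.arctan2(ax[1],ax[0])))
print("head",f(onz(t,*T(392,235),.126)),f(onz(s,*S(337,170),.126)),f(tri(ray(t,*T(392,235)),ray(s,*S(337,170)))))
print("post",f(onz(t,*T(486,372),.122)),f(onz(s,*S(275,74),.122)),f(tri(ray(t,*T(486,372)),ray(s,*S(275,74)))))
print("slim",f(onz(t,*T(533,225),.118)),f(onz(s,*S(209,182),.118)))
E
```

```text
bolts [array([660.7,  89.7,  11. ]), array([677.9, -42.2,  11. ]), array([566.2, -56.5,  11. ]), array([549.5,  75.4,  11. ])] c [613.6  16.6  11. ]
yaw top 7.301563274242516 [np.float64(133.0), np.float64(112.6), np.float64(132.9), np.float64(112.1)]
scene c [615.3  18.5  11. ]
yaw 7.423518704974326
head [610.3  43.3 126. ] [611.9  43.5 126. ] [610.5  43.4 124.5]
post [558.2   9.  122. ] [558.3  11.3 122. ] [558.1  10.2 121.8]
slim [614.1  -9.9 118. ] [619.9  -7.2 118. ]
```

The measurements agree with each other. The block centre is about (614, 17.5) with yaw 7.4°. From that the head should be at (610.7, 43.3), and I measured (610.5, 43.4). The post is at (558, 10). I'll grip along block x, at yaw 7.4. Moving above the post now.

```bash
python3 -m crank '[[87,20,40,0,0,0,4],[87,40,80,0,0,0,10],[87,60,125,0,0,0,16],[87,80,170,0,0,0,22],[87,100,215,0,0,0,28],[87,120,260,0,0,0,34],[87,140,300,0,0,0,40],[87,140,300,0,0,0,40]]' 30
```

```text
time_s: 1.05
tool_pos: [0.4249, -0.2786, 0.2923]
tool_rot: [-179.9, -0.0, -23.6]
force: [0.4, -0.1, 0.0]
grip_width: 0.0869
```

```bash
python3 -m crank '[[87,20,40,0,0,0,5],[87,40,85,-5,0,0,10],[87,60,130,-10,0,0,15],[87,80,175,-20,0,0,20],[87,100,220,-30,0,0,25],[87,120,260,-40,0,0,29],[87,133,288,-50,0,0,31],[87,133,288,-50,0,0,31]]' 30
python3 - <<'E'
from h import *
import cv2
r=read_camera("wrist");o=get_obs();print(o["tool_pos"],o["tool_rot"])
cv2.imwrite("pics/w1.png",r["img"][:,:,::-1])
for p in ([.5582,.0102,.122],[.5582,.0102,.082],[.6106,.0434,.126],[.614,.0175,.066]):print(proj(r,p).round(1))
E
```

```text
time_s: 1.85
tool_pos: [0.5581, 0.0148, 0.241]
tool_rot: [-179.6, 0.0, 7.9]
force: [0.3, -0.0, 0.3]
grip_width: 0.0873
[0.55785937 0.01153211 0.24142441] [-1.79772826e+02  7.07140518e-02  7.64025749e+00]
[252.3 215.1]
[252.4 197.9]
[329.8 184.4]
[312.  192.7]
```

View pics/w1.png

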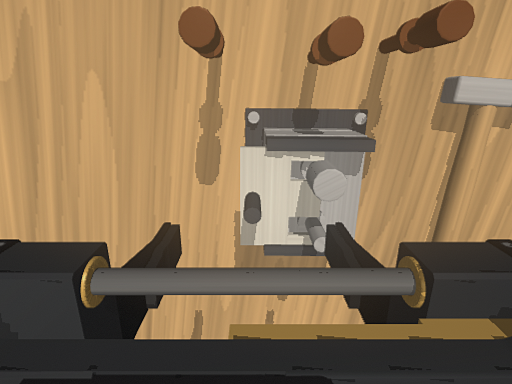

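The wrist view shows the post top at about (253,215) and the head top at (330,185). The predictions were (252,215) and (330,184), so they match. Descending over the post.

```bash
python3 -m crank '[[87,0,-1,-20,0,0,0],[87,0,-1,-45,0,0,0],[87,0,-1,-70,0,0,0],[87,0,-1,-82,0,0,0],[87,0,-1,-82,0,0,0]]' 20
python3 -m crank '[[5,0,0,0,0,0,0],[5,0,0,0,0,0,0],[5,0,0,0,0,0,0],[5,0,0,0,0,0,0],[5,0,0,0,0,0,0],[5,0,0,0,0,0,0],[5,0,0,0,0,0,0],[5,0,0,0,0,0,0]]' 20
```

```text
time_s: 2.4
tool_pos: [0.5567, 0.0087, 0.158]
tool_rot: [-179.8, 0.3, 7.5]
force: [0.7, 0.3, 0.4]
grip_width: 0.0872
time_s: 3.2
tool_pos: [0.5567, 0.0088, 0.158]
tool_rot: [-179.8, 0.3, 7.5]
force: [0.6, -0.2, -0.1]
grip_width: 0.0308
```

```bash
python3 -m crank '[[5,0,0,0,0,0,0],[5,0,0,0,0,0,0],[5,0,0,0,0,0,0],[5,0,0,0,0,0,0]]' 20
```

```text
time_s: 3.6
tool_pos: [0.5571, 0.0088, 0.158]
tool_rot: [-179.8, 0.2, 7.5]
force: [1.8, 0.8, -1.3]
grip_width: 0.0136
```

The grip holds at 13.6 mm, so it is on the post. Pulling along block −x, which is (−0.992, −0.129).

```bash
python3 -m crank '[[5,-3,-0.4,0,0,0,0],[5,-7,-0.9,0,0,0,0],[5,-11,-1.4,0,0,0,0],[5,-15,-1.9,0,0,0,0],[5,-19,-2.5,0,0,0,0],[5,-23,-3,0,0,0,0],[5,-25,-3.3,0,0,0,0]]' 25
```

```text
time_s: 4.3
tool_pos: [0.5315, 0.0056, 0.158]
tool_rot: [-179.8, 0.2, 7.5]
force: [1.6, 0.0, -2.6]
grip_width: 0.0132
```

```bash
python3 -m crank '[[5,-1,-0.1,0,0,0,0],[5,-2,-0.3,0,0,0,0],[5,-3,-0.4,0,0,0,0],[5,-3,-0.4,0,0,0,0]]' 25; python3 -m crank '[[5,-1,-0.1,0,0,0,0],[5,-2,-0.3,0,0,0,0],[5,-2,-0.3,0,0,0,0]]' 25
```

```text
time_s: 4.7
tool_pos: [0.5298, 0.0053, 0.158]
tool_rot: [-179.8, 0.0, 7.5]
force: [6.9, 2.2, -6.6]
grip_width: 0.0131
time_s: 5.0
tool_pos: [0.5295, 0.0053, 0.158]
tool_rot: [-179.7, -0.2, 7.5]
force: [9.5, 0.2, -8.8]
grip_width: 0.0133
```

The force rises and the motion stops at 27.6 mm, so the plate is on its stop. Relaxing, releasing and rising.

```bash
python3 -m crank '[[40,0.5,0,0,0,0,0],[60,0.5,0,0,0,0,0],[60,0.5,0,0,0,0,0],[60,0.5,0,0,0,0,0],[60,0.5,0,0,0,0,0],[60,0.5,0,0,0,0,0]]' 20
python3 -m crank '[[60,0,0,15,0,0,0],[60,0,0,40,0,0,0],[60,0,0,65,0,0,0],[60,0,0,80,0,0,0],[60,0,0,80,0,0,0]]' 20
python3 - <<'E'
from h import *
import cv2
r=read_camera("wrist");o=get_obs();print(o["tool_pos"],o["tool_rot"])
cv2.imwrite("pics/w2.png",r["img"][:,:,::-1])
for n,p in dict(post=[.5295,.0063,.122],head=[.6106,.0434,.126]).items():print(n,proj(r,p).round(1))
E
```

```text
time_s: 5.6
tool_pos: [0.5299, 0.0053, 0.1581]
tool_rot: [-179.7, -0.2, 7.5]
force: [-0.0, -1.0, 0.3]
grip_width: 0.0535
time_s: 6.1
tool_pos: [0.5313, 0.0054, 0.241]
tool_rot: [-179.8, -0.5, 7.5]
force: [-0.2, 0.7, -0.4]
grip_width: 0.0596
[0.53044006 0.005252   0.23916967] [-179.78299687   -0.35846468    7.50828221]
post [249.2 207.7]
head [366.9 175.5]
```

View pics/w2.png

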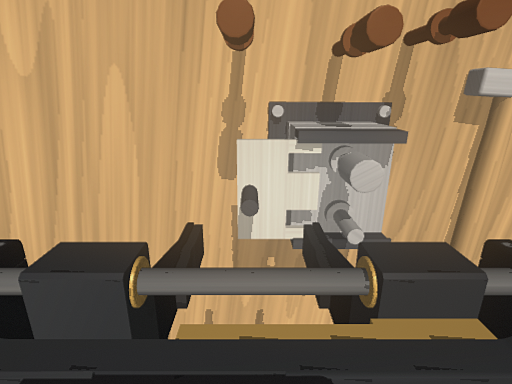

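The wrist view shows the comb clear of both collars, and the head at about (365,176) against a prediction of (367,175.5). Going above the head.

```bash
python3 -m crank '[[60,20,10,0,0,0,0],[60,45,21,0,0,0.3,0],[60,65,31,0,0,0.3,0],[60,80,38,0,0,0.3,0],[60,80,38,0,0,0.3,0],[60,80,38,0,0,0.3,0]]' 10
```

```text
time_s: 6.75
tool_pos: [0.6095, 0.0432, 0.2376]
tool_rot: [-179.7, 0.1, 7.5]
force: [-0.8, -0.9, -0.6]
grip_width: 0.06
```

```bash
python3 - <<'E'
from h import *
import cv2
r=read_camera("wrist");o=get_obs();print(o["tool_pos"],o["tool_rot"])
cv2.imwrite("pics/w3.png",r["img"][:,:,::-1])
print(proj(r,[.6106,.0434,.126]).round(1))
E
```

```text
[0.60940468 0.04286086 0.23801521] [-1.79746100e+02  8.36465761e-02  7.51059914e+00]
[254.7 212.9]
```

View pics/w3.png

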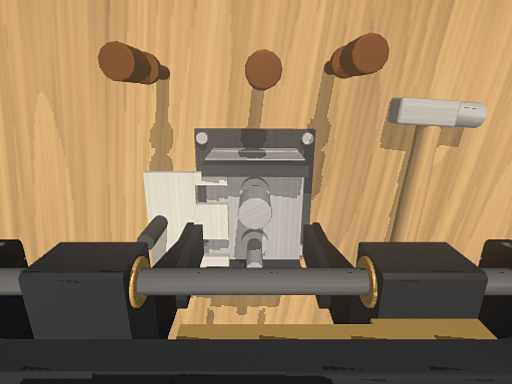

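The head sits at about (255,211) against a prediction of (255,213), and both fingers are clear of everything. Descending and closing lightly.

```bash
python3 -m crank '[[60,1.2,0.5,-20,0,0,0],[60,1.2,0.5,-45,0,0,0],[60,1.2,0.5,-67,0,0,0],[60,1.2,0.5,-77,0,0,0],[60,1.2,0.5,-77,0,0,0]]' 10
python3 -m crank '[[40,0,0,0,0,0,0],[34,0,0,0,0,0,0],[30,0,0,0,0,0,0],[20,0,0,0,0,0,0],[20,0,0,0,0,0,0],[20,0,0,0,0,0,0],[20,0,0,0,0,0,0]]' 10
```

```text
time_s: 7.3
tool_pos: [0.6092, 0.0425, 0.1596]
tool_rot: [-179.8, 0.3, 7.5]
force: [0.2, 0.3, 0.5]
grip_width: 0.06
time_s: 8.0
tool_pos: [0.6099, 0.0427, 0.1602]
tool_rot: [-179.8, 0.2, 7.5]
force: [1.6, 0.0, 0.6]
grip_width: 0.0256
```

```bash
python3 -m crank '[[15,0,0,0,0,0,0],[15,0,0,0,0,0,0],[15,0,0,0,0,0,0]]' 30
```

```text
time_s: 8.3
tool_pos: [0.6099, 0.0427, 0.1602]
tool_rot: [-179.8, 0.2, 7.5]
force: [0.8, 0.6, 0.5]
grip_width: 0.0252
```

The grip is solid and the side force is low. Lifting gently, watching the forces.

```bash
python3 -m crank '[[15,0,0,1,0,0,0],[15,0,0,3,0,0,0],[15,0,0,5,0,0,0],[15,0,0,5,0,0,0]]' 30
```

```text
time_s: 8.7
tool_pos: [0.6098, 0.0426, 0.1652]
tool_rot: [-179.8, 0.2, 7.5]
force: [1.8, 0.2, -3.9]
grip_width: 0.025
```

```bash
python3 -m crank '[[15,0,0,2,0,0,0],[15,0,0,4,0,0,0],[15,0,0,6,0,0,0],[15,0,0,8,0,0,0],[15,0,0,10,0,0,0],[15,0,0,11,0,0,0],[15,0,0,11,0,0,0]]' 30
```

```text
time_s: 9.4
tool_pos: [0.6097, 0.0427, 0.1765]
tool_rot: [-179.8, 0.2, 7.5]
force: [0.8, 1.2, -2.2]
grip_width: 0.025
```

```bash
python3 -m crank '[[15,0,0,2,0,0,0],[15,0,0,4,0,0,0],[15,0,0,6,0,0,0],[15,0,0,8,0,0,0],[15,0,0,10,0,0,0],[15,0,0,12,0,0,0],[15,0,0,12,0,0,0],[15,0,0,12,0,0,0]]' 30
python3 - <<'E'
from h import *
import cv2
for n in["wrist","scene","top"]:
    r=read_camera(n);im=r["img"][:,:,::-1]
    if n=="scene": im=cv2.resize(im[120:225,220:350],None,fx=6,fy=5.7 and 6,interpolation=cv2.INTER_CUBIC)
    if n=="top": im=cv2.resize(im[130:235,190:290],None,fx=5,fy=5)
    cv2.imwrite(f"pics/{n}4.png",im)
    print(n,proj(r,[.6107,.0433,.066]).round(1),proj(r,[.6107,.0433,.094]).round(1))
o=get_obs();print(o["tool_pos"],o["tool_rot"],o["force"],o["wrist_torque"],o["time_s"])
E
```

```text
time_s: 10.2
tool_pos: [0.6097, 0.0427, 0.1886]
tool_rot: [-179.8, 0.2, 7.5]
force: [0.7, -1.4, -3.0]
grip_width: 0.0251
wrist [254.8 206.8] [254.9 221.6]
scene [284.2 178.8] [284.9 171.4]
top [239.3 196.4] [239.  195.2]
[0.60966087 0.04262017 0.18847141] [-179.76826441    0.19730136    7.47625669] [ 0.38923942  0.16604388 -2.96598927] [ 0.03691422 -0.26466036  0.03849072] 10.35
```

View pics/wrist4.png

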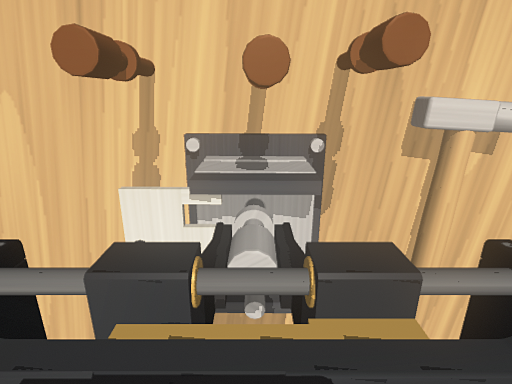

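View pics/scene4.png

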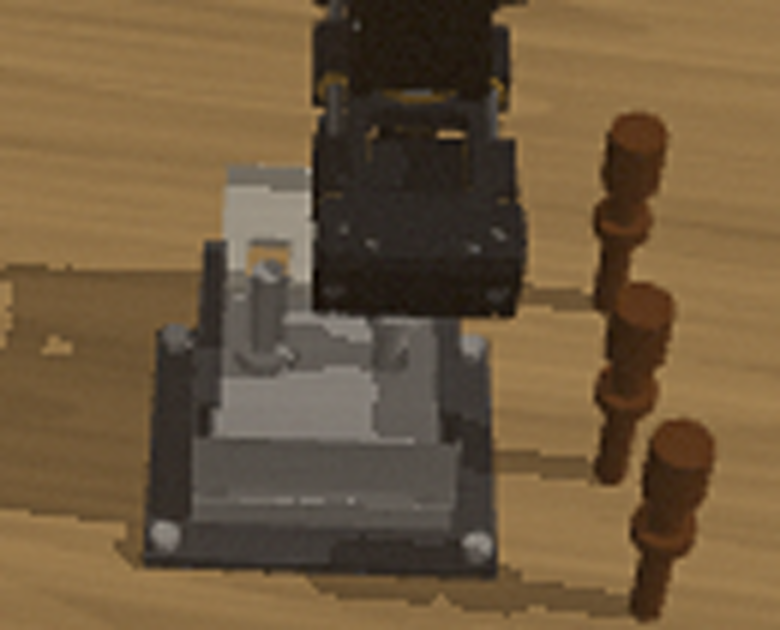

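The wrist view shows the head between the pads at (252,250), with the slim punch still down at (255,310). In the scene view, bare shank shows between the guide plate and the raised collar at about (390,345), and the lock plate is out. The vertical load is about 3 N, which is the punch's own weight. Side forces are under 0.5 N. Handing in.

```bash
python3 - <<'E'
from cell import *
sign_off()
o=get_obs();print(o["tool_pos"],o["force"],o["grip_width"],o["time_s"])
E
```

```text
the job is handed in; nothing more can be done
the job is handed in; nothing more can be done
```

The lock plate is out, and the thick-headed punch is held about 28 mm up, still inside the guide plate. I handed the job in at about 10.4 s of the 45 s allowed.

- **Lock plate:** I pulled it 27.6 mm by its post until the force rose and it stopped moving. Adding my estimate of about 4 mm already out at the start, that is its 32 mm stop. The camera showed the comb clear of both collars while the punch was still down.
- **Punch:** I gripped the head at 30 N and drew it straight up 28.3 mm, measured at the tool. That puts the foot at about 42 mm if nothing slipped, and the opening stayed at 25 mm throughout.
- **Last checks:** The load was about 3 N downwards, which matches the punch's weight, with under 0.5 N sideways. The tool was within 0.3° of vertical. Pictures showed bare shank above the guide plate and the slim punch still down.
- **Not checked:**
  - The foot itself cannot be seen in its bore, so its height comes from the tool's travel.
  - I did not measure the bystanders again; the hammer and the brown look-alikes looked unmoved in the pictures I viewed.
  - The final state reading after handing in was not available.

No check failed. The two camera views of the post differed by about 2 mm, which is within the calibration.

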